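# Lock the display tray, reject the bare doughnut bar, release the tray

## Task

Push the red kick-down stop on the display case fully down so that the tray is locked, then take the bar without chocolate from the tray and drop it into the red wire basket. With the bar lying in the basket, flick the stop fully up again to release the tray, leave it up, and do not shift the tray or disturb anything else on the way.

Things in the scene. Friction and masses are not known exactly. Their poses are not given: they have to be found in the camera images.
- case: display case, fixed: white plinth 270 x 300 mm. Origin on the counter; +x points away from the robot (into the case), +y to the lever's side, z up. Its white tray: floor top 55 mm above the counter, x -165 to +100, y -145 to +145 mm in this frame, rim 10 mm above the floor. Two posts at x +105, y +-172 mm carry a glass shelf; open below it at front and sides
- shelf_edge (a point): middle of the lower front edge of the glass shelf, which hangs level over the tray's rear: underside 204 mm above the counter, top 218; reaches 155 mm back (case +x) and 179 mm to each side. Three doughnuts fixed near its rear, tops 250 mm up. Too low for an upright gripper to work below: lean the tool, fingers pointing down and into the case (about 40 degrees)
- tray (a joint): slide of the white tray along the case's x, m; 0 at the start, positive into the case. Slides easily (1.5 N) while the stop is up; with the stop down a rubber foot stands between two lugs on its side and it has about 6 mm of play
- lever (a joint): kick-down tray stop, a hinged lever on the +y side of the case: 0 = fully up (released; arm 0.80 rad above level), 0.85 rad = fully down against its end stop (locked; 0.05 rad below level). From the hinge it points to -x of the case and turns about the case's y. Friction hinge (0.25 N m, about 2.5 N at the paddle): stays where it is left
- lever_hinge (a point): point on the lever's hinge axis, in the lever's middle plane, at (-50, +210, 75) mm in the case's frame
- lever_paddle (a point): middle of the red paddle at the lever's free end, 105 mm from the hinge point, on the arm's line. Paddle 54 mm long (along the arm), 26 wide (along the case's y), 12 thick. Fully down it is 70 mm above the counter, with free space below and beside it
- bare_bar: reject: light brown doughnut bar with no chocolate on top, firm, 120 x 44 x 36 mm, 55 to 115 g. Origin at the middle of its underside, x along its length, z up. Starts on the tray floor under the glass shelf, lengthwise along the case's x within 0.08 rad; it and the two good bars lie side by side in any order, centres about 86 mm apart
- basket_in (a point): middle of the inner floor of the red wire reject basket (fixed, 200 x 160 mm outside, long side along its x, walls 5 mm thick, rim 85 mm and inner floor 4 mm above the counter). Left or right of the case, a white crate on the other side
- iced_bar_a: first good bar with dark chocolate on top, same size and axes as the reject; stays on the tray
- iced_bar_b: second good bar with dark chocolate on top, same size and axes as the reject; stays on the tray
- ring_a: ring doughnut (chocolate icing, sprinkles), 80 mm across, 32 mm high, loose on the front of the tray; stays. Origin at the middle of its underside
- ring_b: ring doughnut (pink icing, sprinkles), 80 mm across, 32 mm high, loose on the front of the tray; stays. Origin at the middle of its underside
- ring_c: ring doughnut (chocolate icing, sprinkles), 80 mm across, 32 mm high, loose on the front of the tray; stays. Origin at the middle of its underside
- shaker: loose amber jar with steel cap on the counter in front of the case, 52 mm across, 105 mm high, origin middle of its underside; stays
- mug: loose blue mug on the counter in front of the case, 72 mm across plus handle, 85 mm high, origin middle of its underside; stays
- sale_crate: white crate of boxed goods, fixed, 200 x 160 x 85 mm, origin middle of its underside; not for rejects
Not all that is in view belongs to the job. Leave any blue, pink or yellow look-alike of the bare_bar alone.

How it is judged:
By the outcome, as a careful person would: the job done as asked, in the order asked, and still so for the second after the job is handed in, with the robot touching nothing.
It also fails if it takes over 64 s, if anything falls off the work surface, if the arm or the gripper's body presses on something with over 40 N, if the wrist force passes 120 N, or if a joint passes its speed limit or range.

## Robot

A 7-joint arm with a two-finger parallel gripper is mounted at the origin on the work surface. World frame = base frame: x ahead of the robot, y to its left, z up, the work surface at z = 0. Lengths are in m, angles in degrees, forces in N, time in s.
With the tool pointing down it reaches from about 0.425 to 0.875 m from the base axis. Payload 4.7 kg.
Tool frame: the origin (TCP) lies midway between the tips of the shut fingers; the grasp point (between the pads) lies 19 mm behind it; z points along the fingers, y is the line along which they close (so a half turn about z gives the same grasp; the last joint's range is limited). The gripper opens to 87 mm and grips with 3 to 60 N. Pads are 19 mm wide; open, the fingers measure 117 mm over their backs; the gripper's body (75 mm by 190 mm) begins 51 mm behind the grasp point.
Start: joints at [-72.531, 18.392, -4.016, 83.108, 1.295, 78.541, -3.26], TCP at [0.186, 0.623, 0.202] pointing down, gripper open.
Joint ranges: [-163.93, 163.93], [-17.29, 119.83], [-79.2, 71.16], [3.27, 140.29], [-89.18, 269.18], [5.43, 117.66], [-154.24, 154.24]. Speed limits (degrees/s): [147.25, 147.25, 180, 180, 180, 180, 180].

## Interface

Orientations are given as [roll, pitch, yaw] about the fixed x, y, z axes, in that order (R = Rz(yaw) Ry(pitch) Rx(roll)).
In Python, from cell import env, viewer, boxes_of, masks_of gives the robot as it stands. The module is installed in compiled form; this text tells all that it offers.
- The arm moves only by the tool apply_moves, never from a script. Its argument "moves" is a list of rows, each a list of 7 numbers: the shift along the tool's x, y, z scaled (see below), then the turn, a rotation vector about the tool's x, y, z scaled (see below), then the opening, from 0 (shut) to 1 (fully open). A call has 1 to 20 rows; each row is the pose to reach, as a shift and turn from the pose commanded when the call began, along the tool's axes at that moment; what a row does not reach only later rows make up. The controller multiplies each number of a shift by 0.2 m and each number of a turn by 1.5 rad. A row lasts 1/10 s, in which the tool goes at most 50 mm and 8.59 degrees, less where a joint would pass 70% of its speed; a pose out of reach is approached as far as the arm can. A call with a number of a shift or a turn outside -1 to 1 is refused whole. A call with a gripper value outside its range is refused whole. The fingers move at their own pace and stop on an object; "grip_force" is the grip in N (left out, the last holds). Time passes only in rows, so rows that repeat a pose let the fingers close. It gives the time, the measured TCP pose, the force, the opening and the grip force at its end, in the units of the state.
- env.get_obs(): the state, without advancing time (a new reading comes with each control period).
- viewer.read_camera(name): name is "side" or "top"; returns the picture (384x512x3 uint8, red, green, blue); there is no depth.
- viewer.get_calibration(name): a dict with "fov_y" (degrees; the focal length in pixels is half the picture's height over the tangent of half this angle, whatever the lens; pixels are square), "cx", "cy" (the principal point, pixels), "k1" (the pictures are not rectified: a ray, as slopes to the right and down, at radius r is drawn at 1 + k1 r^2 times it, then the intrinsics apply), "position" and "orientation" of the camera in the world. Camera axes: x right, y up, looking along -z (the intrinsics and any distortion apply to the point x, -y, -z); pixel columns grow to the right and rows downward; lengths in m; the calibration is good to about 2 mm. A picture is of the moment at which its call begins. get_calibration takes no time and is no camera call.
- env.sign_off(): hands the job in; it is judged then, once.
Trained networks look in the newest picture that a camera, given by its name, has taken for a name from the list of things; names that differ only in an ending like _2 or _b are one class to them, and where a whole thing is asked for, a point or a joint stands for the part that bears it (a point fixed in the world has none). Each returns a list of dicts, best first, with "conf" (0 to 1); they miss things now and then, are a little off and sometimes report something else, mostly with a low value. They report only what shows in the picture. A call takes as long as a camera call. They do not tell look-alikes from the thing itself.
- boxes_of(camera, target): "location" ([column, row] in pixels, amid what is visible of it).
- masks_of(camera, target): "pixels" (384x512 bool, what is visible of it) and "location" ([column, row] in pixels, amid what is visible of it).
The state is a dict: "time_s": time; "qpos": joint angles; "joint_velocities": joint speeds; "effort": joint torques, N m; "tool_pos": TCP position; "tool_rot": TCP orientation; "force": force on the tool from outside, world axes, zero at the start; "wrist_torque": the same for the moment, N m; "grip_width": finger opening in m; "grasp_force": force on a finger pad.
Only numpy, scipy, OpenCV 4.12 (cv2) and the standard library are available. Lean on these libraries where they do the work, as an engineer would, in place of code of your own. Each camera call takes 0.05 s, during which the arm holds its last target. There are 200 camera calls.

## Working session

There is one attempt and no reset: what is moved stays moved. The work goes in short steps, Python scripts to look and compute and a tool call to move; the robot and the scene stay as the last step left them, time stands still between calls to the robot, and variables do not carry over. Pictures are saved under pics/ and viewed, at most 10 in all, crops included, and the job is handed in when it is done.

Besides the shell and the picture viewer there is one more tool, called after "Request:" as a command line: name --pt "numbers of a row" for each row, then --argument value for the rest. apply_moves: Moves the arm, as the interface text tells. Shifts and turns lie within -1 to 1; 1 stands for 0.2 m of shift or 1.5 rad of turn. Its arguments: {"type":"object","properties":{"moves":{"type":"array","items":{"type":"array","items":{"type":"number","minimum":-1,"maximum":1}}},"grip_force":{"type":"number"}},"required":["moves"]}

```bash
mkdir -p pics; cat > h.py <<'E'
import numpy as np, cv2
from scipy.spatial.transform import Rotation as R
from cell import env, viewer, boxes_of, masks_of
def cal(n):
    c=viewer.get_calibration(n); f=192/np.tan(np.radians(c['fov_y'])/2); return c,f
def Rc(c):
    o=np.array(c['orientation'],float)
    return o if o.shape==(3,3) else R.from_euler('xyz',o,degrees=True).as_matrix()
def ray(n,uv):
    c,f=cal(n); d=(np.array(uv,float)-[c['cx'],c['cy']])/f; s=d.copy()
    for _ in range(20): s=d/(1+c['k1']*(s@s))
    return np.array(c['position']),Rc(c)@np.array([s[0],-s[1],-1])
def atz(n,uv,z):
    p,d=ray(n,uv); return p+d*(z-p[2])/d[2]
def proj(n,P):
    c,f=cal(n); q=Rc(c).T@(np.array(P)-c['position']); s=np.array([q[0],-q[1]])/-q[2]
    return s*(1+c['k1']*(s@s))*f+[c['cx'],c['cy']]
def tri(uvs):
    A=np.zeros((3,3));b=np.zeros(3)
    for n,uv in uvs:
        p,d=ray(n,uv); d=d/np.linalg.norm(d); M=np.eye(3)-np.outer(d,d); A+=M;b+=M@p
    return np.linalg.solve(A,b)
def save(n,fn):
    cv2.imwrite('pics/'+fn,viewer.read_camera(n)[:,:,::-1])
E
python3 - <<'E'
from h import *
np.set_printoptions(precision=3,suppress=True)
for n in('side','top'):
    print(n,viewer.get_calibration(n)); save(n,n+'0.png')
    for t in ['case','shelf_edge','lever_hinge','lever_paddle','lever','bare_bar','basket_in','iced_bar_a','ring_a','ring_b','shaker','mug','sale_crate']:
        print(t,[(np.round(b['location']).tolist(),round(b['conf'],2)) for b in boxes_of(n,t)][:5])
E
```

```text
side {'fov_y': 43.342375373135695, 'cx': 253.7722363566306, 'cy': 188.08115183193402, 'k1': -0.1567900936871475, 'position': array([-0.255, -0.744,  1.167]), 'orientation': array([ 45.184,   0.01 , -45.52 ])}
case [([304.0, 167.0], 0.7)]
shelf_edge [([304.0, 169.0], 0.64), ([319.0, 192.0], 0.18)]
lever_hinge [([303.0, 167.0], 0.65)]
lever_paddle [([227.0, 165.0], 0.68), ([281.0, 254.0], 0.61), ([304.0, 171.0], 0.53)]
lever [([231.0, 163.0], 0.65), ([280.0, 253.0], 0.51), ([251.0, 189.0], 0.5)]
bare_bar [([253.0, 298.0], 0.75), ([179.0, 196.0], 0.62), ([274.0, 170.0], 0.58), ([244.0, 142.0], 0.47)]
basket_in [([336.0, 284.0], 0.76)]
iced_bar_a [([296.0, 185.0], 0.87), ([323.0, 195.0], 0.8)]
ring_a [([253.0, 190.0], 0.8), ([299.0, 218.0], 0.75), ([278.0, 200.0], 0.6)]
ring_b [([253.0, 190.0], 0.8), ([299.0, 218.0], 0.75), ([278.0, 200.0], 0.6)]
shaker [([279.0, 253.0], 0.96)]
mug [([237.0, 221.0], 0.7)]
sale_crate [([180.0, 146.0], 0.84)]
top {'fov_y': 49.088017975474884, 'cx': 256.4234658870987, 'cy': 184.5517620407286, 'k1': -0.11700909099712482, 'position': array([0.34 , 0.02 , 1.468]), 'orientation': array([  6.674,  -1.433, -90.125])}
case [([268.0, 133.0], 0.83), ([257.0, 219.0], 0.68), ([135.0, 180.0], 0.63)]
shelf_edge [([263.0, 134.0], 0.63)]
lever_hinge [([266.0, 137.0], 0.67)]
lever_paddle [([209.0, 184.0], 0.72)]
lever [([208.0, 180.0], 0.54)]
bare_bar [([178.0, 116.0], 0.95), ([318.0, 254.0], 0.9), ([190.0, 227.0], 0.79), ([245.0, 156.0], 0.52)]
basket_in [([348.0, 188.0], 0.77)]
iced_bar_a [([269.0, 152.0], 0.75), ([296.0, 151.0], 0.55), ([302.0, 173.0], 0.25)]
ring_a [([300.0, 173.0], 0.89), ([240.0, 177.0], 0.64)]
ring_b [([300.0, 173.0], 0.89), ([240.0, 177.0], 0.64)]
shaker [([310.0, 214.0], 0.51), ([134.0, 179.0], 0.31)]
mug [([253.0, 217.0], 0.77)]
sale_crate [([138.0, 182.0], 0.79)]
```

```bash
python3 - <<'E'
import cv2
a=cv2.imread('pics/top0.png')[70:290,90:410]; b=cv2.imread('pics/side0.png')[90:330,130:400]
cv2.imwrite('pics/topc.png',cv2.resize(a,None,fx=2.5,fy=2.5,interpolation=2))
cv2.imwrite('pics/sidec.png',cv2.resize(b,None,fx=2.5,fy=2.5,interpolation=2))
E
```

```text
(no output)
```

View pics/topc.png

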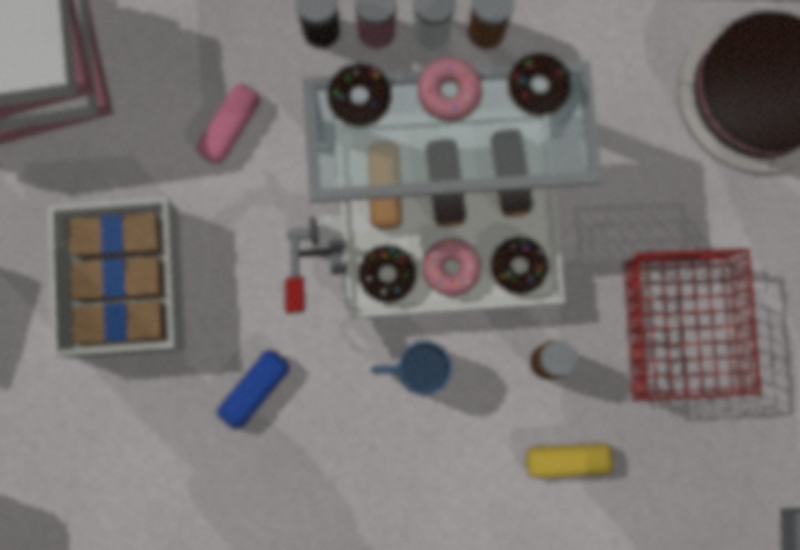

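View pics/sidec.png

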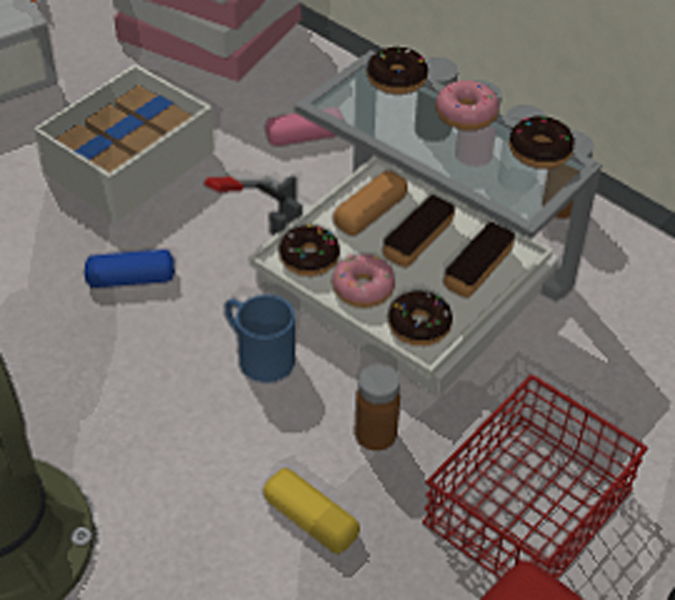

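The bare bar is the leftmost one, on the lever's side: about (244,144) in top and (278,170) in side. The paddle is at top (208,188) and side (219,164), and the basket centre is near top (367,200). The blue, yellow and pink bars on the counter are look-alikes.

```bash
cat > fit.py <<'E'
from h import *
from scipy.optimize import least_squares
np.set_printoptions(precision=4,suppress=True)
T=lambda u,v:(u/2.5+90,v/2.5+70); S=lambda u,v:(u/2.5+130,v/2.5+90)
pad=[-.05-.105*np.cos(.8),.21,.075+.105*np.sin(.8)]
obs=[('top',T(358,315),[-.165,.145,.065]),('top',T(563,300),[-.165,-.145,.065]),('top',T(294,294),pad),
('side',S(255,262),[-.165,.145,.065]),('side',S(437,368),[-.165,-.145,.065]),('side',S(223,184),pad),
('top',T(315,199),['s',.179,.204]),('top',T(600,182),['s',-.179,.204]),('side',S(298,108),['s',.179,.211]),('side',S(538,232),['s',-.179,.204])]
def W(p,q): 
    q=[p[3] if i=='s' else i for i in q]; c,s=np.cos(p[2]),np.sin(p[2]); return np.array([p[0]+c*q[0]-s*q[1],p[1]+s*q[0]+c*q[1],q[2]])
def res(p): return np.concatenate([proj(n,W(p,q))-uv for n,uv,q in obs])
r=least_squares(res,[.6,.1,0,0],loss='soft_l1'); p=r.x
if __name__=='__main__':
    print(p,np.degrees(p[2])); print(res(p).reshape(-1,2))
    print('paddle',W(p,pad),'hinge',W(p,[-.05,.21,.075]))
    m=lambda n,t,i=0:masks_of(n,t)
    viewer.read_camera('top');viewer.read_camera('side')
    def case(P): d=np.array(P[:2])-p[:2]; c,s=np.cos(p[2]),np.sin(p[2]); return np.array([c*d[0]+s*d[1],-s*d[0]+c*d[1]])
    for n in('top','side'):
        for t in('bare_bar','iced_bar_a','ring_a'):
            for k in masks_of(n,t)[:4]:
                mm=k['pixels'].astype(np.uint8); 
                z=.075
                rect=cv2.minAreaRect(cv2.findNonZero(mm)); 
                print(n,t,k['conf'],k['location'],case(atz(n,k['location'],z)),rect[1],rect[2])
    e=[atz('top',T(*q),.091) for q in((383,143),(387,228))]; print('bar ends',[case(i) for i in e],e)
    print('bar side ends',[case(atz('side',S(*q),.085)) for q in((345,222),(397,180))])
    print('basket',[atz('top',T(*q),.085) for q in((628,252),(750,250),(760,393),(633,400))])
    print('basket s',[atz('side',S(*q),.085) for q in((427,487),(533,380),(645,450),(540,575))])
    for nme,t,s,z in(('mug',(424,342),(267,305),.085),('shaker',(556,357),(379,370),.105)): print(nme,atz('top',T(*t),z),atz('side',S(*s),z))
    for k in('qpos','tool_pos','tool_rot','force','grip_width'): print(k,env.get_obs()[k])
E
python3 fit.py
```

```text
[ 0.6377 -0.0598  0.1041 -0.0241] 5.966361478661019
[[-1.4189  2.0425]
 [ 2.1475 -0.8852]
 [ 1.4491 -2.8738]
 [-2.9117  0.3824]
 [-0.5578  1.9588]
 [ 1.9652 -3.6788]
 [-1.3585  0.0359]
 [ 0.0619 -4.5446]
 [-0.9868  0.2452]
 [ 0.0478  1.2765]]
paddle [0.4934 0.1363 0.1503] hinge [0.5662 0.1439 0.075 ]
top bare_bar 0.75 [177.6, 118.1] [0.1251 0.3017] (12.593552589416504, 33.2864875793457) 32.905242919921875
top bare_bar 0.66 [265.4, 135.8] [0.0329 0.0106] (101.50800323486328, 129.57904052734375) 86.18592071533203
top bare_bar 0.65 [317.9, 252.6] [-0.3757 -0.1197] (14.0, 33.0) 90.0
top bare_bar 0.64 [189.9, 224.8] [-0.2398  0.2912] (12.629633903503418, 35.345436096191406) 37.87498474121094
top iced_bar_a 0.54 [266.3, 150.0] [-0.0161  0.0129] (12.0, 12.0) 90.0
top iced_bar_a 0.44 [294.2, 151.8] [-0.0318 -0.0804] (11.0, 13.0) 90.0
top ring_a 0.95 [242.0, 177.4] [-0.1006  0.1039] (22.0, 22.0) 90.0
top ring_a 0.78 [271.9, 174.0] [-0.0994  0.0031] (21.0, 22.0) 90.0
top ring_a 0.6 [296.1, 176.4] [-0.1158 -0.0769] (23.0, 23.0) 90.0
side bare_bar 0.78 [275.7, 168.6] [0.0194 0.0973] (14.46816921
[... 941 characters left out ...]
91 ])]
bar side ends [array([-0.0444,  0.0813]), array([0.0643, 0.0761])]
basket [array([ 0.5485, -0.2999,  0.085 ]), array([ 0.5518, -0.4687,  0.085 ]), array([ 0.3583, -0.4754,  0.085 ]), array([ 0.3505, -0.3018,  0.085 ])]
basket s [array([ 0.3493, -0.3259,  0.085 ]), array([ 0.5455, -0.3183,  0.085 ]), array([ 0.5529, -0.4689,  0.085 ]), array([ 0.348 , -0.4786,  0.085 ])]
mug [ 0.4279 -0.0251  0.085 ] [ 0.413  -0.0159  0.085 ]
shaker [ 0.4068 -0.1966  0.105 ] [ 0.4201 -0.1914  0.105 ]
qpos [-72.5285  18.394   -4.0182  83.1095   1.2936  78.5422  -3.2603]
tool_pos [0.1864 0.6227 0.2017]
tool_rot [-179.9994    0.0009  163.3388]
force [-0.111  -0.6523  0.1621]
grip_width 0.08715022818958137
```

```bash
python3 - <<'E'
from fit import *
from fit import p as P0
def t(a,b): 
    X=tri([('top',T(*a)),('side',S(*b))]); print(X, proj('top',X)-T(*a), proj('side',X)-S(*b)); return X
print('padl');t((294,294),(223,184))
print('FL');a=t((358,315),(255,262))
print('FR');b=t((563,300),(437,368))
print(np.linalg.norm(a-b),np.degrees(np.arctan2(b[0]-a[0],-(b[1]-a[1]))))
for q in(((360,272),(308,248)),((452,265),(363,278)),((519,264),(419,315))): print('ring');t(*q)
top=cv2.imread('pics/top0.png')[120:210,190:345]; sd=cv2.imread('pics/side0.png')[120:250,210:370]
cv2.imwrite('pics/t2.png',cv2.resize(top,None,fx=5,fy=5,interpolation=2))
cv2.imwrite('pics/s2.png',cv2.resize(sd,None,fx=4.5,fy=4.5,interpolation=2))
E
```

```text
padl
[0.4869 0.1413 0.1355] [ 0.2451 -0.3039] [-0.3867  0.0403]
FL
[0.4658 0.0622 0.065 ] [ 0.1008 -0.125 ] [-0.1671  0.0199]
FR
[ 0.489  -0.2165  0.0686] [ 0.9541 -1.0692] [-1.6208  0.2794]
0.27969305004576783 4.738086204100884
ring
[0.5356 0.0526 0.0454] [ 2.3871 -2.7721] [-3.7769  0.436 ]
ring
[ 0.5319 -0.0636  0.0783] [ 0.1468 -0.1735] [-0.2406  0.0392]
ring
[ 0.5337 -0.1538  0.0781] [ 0.2178 -0.2499] [-0.3609  0.065 ]
```

View pics/t2.png

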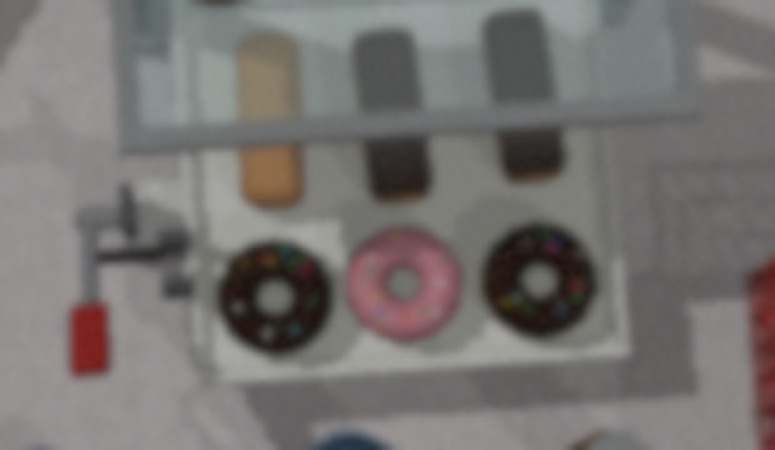

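View pics/s2.png

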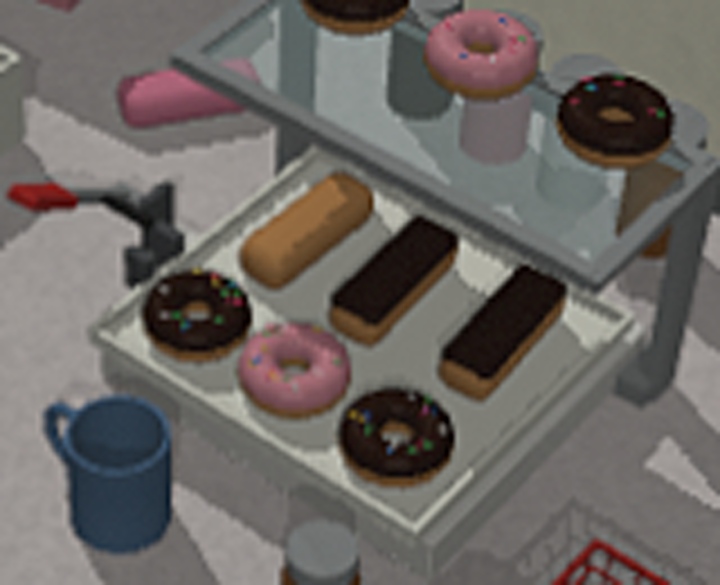

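```bash
cat > fit2.py <<'E'
import fit; from fit import *
T2=lambda u,v:(u/5+190,v/5+120); S2=lambda u,v:(u/4.5+210,v/4.5+120)
L=[-.165,.145,.065];Rr=[-.165,-.145,.065]
obs2=[('top',T2(213,380),L),('top',T2(629,354),Rr),('side',S2(93,331),L),('side',S2(418,526),Rr),
('top',T2(122,152),['s',.179,.204]),('top',T2(697,117),['s',-.179,.204]),('side',S2(175,64),['s',.179,.204]),('side',S2(596,286),['s',-.179,.204]),
('top',T2(89,340),'pad'),('side',S2(42,196),'pad'),('side',S2(636,323),[.1,-.145,.065])]
def res2(p):
    a=p[4]; pad=[-.05-.105*np.cos(a),.21,.075+.105*np.sin(a)]
    return np.concatenate([proj(n,W(p,pad if q=='pad' else q))-uv for n,uv,q in obs2])
r=least_squares(res2,[.6,-.06,.1,0,.7],loss='soft_l1');p=r.x
def case(P): d=np.array(P[:2])-p[:2]; c,s=np.cos(p[2]),np.sin(p[2]); return np.array([c*d[0]+s*d[1],-s*d[0]+c*d[1]])
E
python3 - <<'E'
from fit2 import *
print(p,np.degrees(p[2]));print(res2(p).reshape(-1,2))
X=tri([('top',T2(89,340)),('side',S2(42,196))]);print('pad',X,case(X))
for z in(.085,.089): print('bar',[case(atz('top',T2(*q),z)) for q in((268,33),(271,203))],[case(atz('side',S2(*q),z)) for q in((345,180),(264,262))])
print('ends near',atz('top',T2(271,203),.075))
for x,y,z in((-.155,.21,.07),(-.03,.085,.08),(-.15,.085,.08)): print(W(p,[x,y,z]))
E
```

```text
[ 0.64   -0.0601  0.0694 -0.033   0.5874] 3.978831068159172
[[-2.552   0.029 ]
 [ 0.1104 -0.725 ]
 [-1.2978 -0.3612]
 [-0.6505  1.9736]
 [ 0.0953 -0.581 ]
 [ 0.9769 -1.0531]
 [-0.8825  0.9693]
 [ 0.2728  2.8904]
 [ 0.5737 -1.0728]
 [ 0.1563  0.6112]
 [-0.6095 -1.5186]]
pad [0.4859 0.1402 0.1369] [-0.1398  0.2105]
bar [array([0.0645, 0.0839]), array([-0.0518,  0.0897])] [array([0.0628, 0.0905]), array([-0.0459,  0.0803])]
bar [array([0.0635, 0.0839]), array([-0.0525,  0.0897])] [array([0.0591, 0.0878]), array([-0.0492,  0.0777])]
ends near [0.5839 0.0258 0.075 ]
[0.4708 0.1386 0.07  ]
[0.6042 0.0226 0.08  ]
[0.4845 0.0143 0.08  ]
```

```bash
cat > mv.py <<'E'
from h import *
def mv(*tg):
    "chain of (pos,euler): print scaled rows from the present pose, one call each"
    o=env.get_obs(); p=np.array(o['tool_pos']); r=R.from_euler('xyz',o['tool_rot'],degrees=True)
    for q,e in tg:
        t=R.from_euler('xyz',e,degrees=True); d=r.inv().apply(np.array(q)-p)/.2; w=(r.inv()*t).as_rotvec()/1.5
        n=max(np.linalg.norm(d)*4,np.degrees(np.linalg.norm(w)*1.5)/8.59)
        print(np.round(d,3).tolist(),np.round(w,3).tolist(),'rows',round(n,1)); p=np.array(q);r=t
E
python3 -c "
from mv import *
mv(([.286,.46,.22],[180,0,110]),([.386,.3,.22],[180,0,57]),([.480,.14,.20],[180,0,4]))"
```

```text
[-0.71, -0.637, -0.091] [-0.0, 0.0, 0.621] rows 6.2
[-0.923, 0.196, 0.0] [0.0, -0.0, 0.617] rows 6.2
[-0.415, 0.83, 0.1] [0.0, -0.0, 0.617] rows 6.2
```

Request:
apply_moves --pt "-0.71 -0.637 -0.091 0 0 0.621 0" --pt "-0.71 -0.637 -0.091 0 0 0.621 0" --pt "-0.71 -0.637 -0.091 0 0 0.621 0" --pt "-0.71 -0.637 -0.091 0 0 0.621 0" --pt "-0.71 -0.637 -0.091 0 0 0.621 0" --pt "-0.71 -0.637 -0.091 0 0 0.621 0" --pt "-0.71 -0.637 -0.091 0 0 0.621 0" --pt "-0.71 -0.637 -0.091 0 0 0.621 0"

```text
time_s: 2.6
tool_pos: [0.286, 0.4599, 0.2202]
tool_rot: [180.0, -0.0, 110.0]
force: [-1.0, 0.3, 0.7]
grip_width: 0.0308
grasp_force: 0.0
```

Request:
apply_moves --pt "-0.923 0.196 0 0 0 0.617 0" --pt "-0.923 0.196 0 0 0 0.617 0" --pt "-0.923 0.196 0 0 0 0.617 0" --pt "-0.923 0.196 0 0 0 0.617 0" --pt "-0.923 0.196 0 0 0 0.617 0" --pt "-0.923 0.196 0 0 0 0.617 0" --pt "-0.923 0.196 0 0 0 0.617 0" --pt "-0.923 0.196 0 0 0 0.617 0"

```text
time_s: 3.4
tool_pos: [0.3857, 0.3, 0.22]
tool_rot: [180.0, -0.0, 57.1]
force: [-0.8, 0.4, -0.0]
grip_width: 0.0004
grasp_force: 0.0
```

Request:
apply_moves --pt "-0.415 0.83 0.1 0 0 0.617 0" --pt "-0.415 0.83 0.1 0 0 0.617 0" --pt "-0.415 0.83 0.1 0 0 0.617 0" --pt "-0.415 0.83 0.1 0 0 0.617 0" --pt "-0.415 0.83 0.1 0 0 0.617 0" --pt "-0.415 0.83 0.1 0 0 0.617 0" --pt "-0.415 0.83 0.1 0 0 0.617 0" --pt "-0.415 0.83 0.1 0 0 0.617 0"

```text
time_s: 4.2
tool_pos: [0.4795, 0.1402, 0.1999]
tool_rot: [180.0, 0.0, 4.2]
force: [1.8, -0.5, 0.5]
grip_width: 0.0004
grasp_force: 0.0
```

```bash
python3 -c "
from mv import *
o=env.get_obs()
for k in('time_s','qpos','tool_pos','tool_rot','force'): print(k,o[k])
a=np.concatenate([cv2.resize(viewer.read_camera('top')[130:230,140:300],(640,400)),cv2.resize(viewer.read_camera('side')[110:250,170:330],(640,560))][1:])
t=cv2.resize(viewer.read_camera('top')[130:230,160:260],(400,400)); s=cv2.resize(viewer.read_camera('side')[100:200,170:270],(400,400))
cv2.imwrite('pics/pre.png',np.hstack([t,s])[:,:,::-1])"
```

```text
time_s 4.2
qpos [ -44.28208485   -0.62303352   24.92824156  104.98737911    0.27580876
   75.58224657 -105.21189012]
tool_pos [0.47950928 0.14015587 0.19993856]
tool_rot [1.79994460e+02 3.13380689e-03 4.21194255e+00]
force [ 1.77134334 -0.48380516  0.46580876]
```

View pics/pre.png

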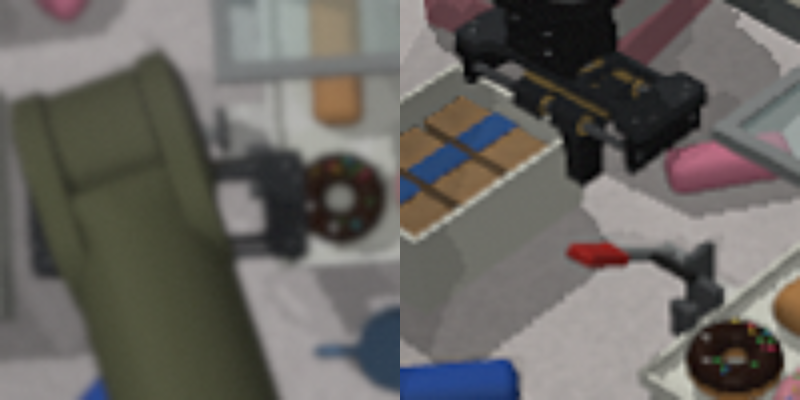

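Request:
apply_moves --pt "0.015 0 0.2 0 0 0 0" --pt "0.015 0 0.25 0 0 0 0" --pt "0.01 0 0.32 0 0 0 0" --pt "0 0 0.39 0 0 0 0" --pt "-0.015 0 0.44 0 0 0 0" --pt "-0.03 0 0.49 0 0 0 0" --pt "-0.035 0 0.54 0 0 0 0" --pt "-0.04 0 0.58 0 0 0 0" --pt "-0.045 0 0.6 0 0 0 0" --pt "-0.045 0 0.615 0 0 0 0" --pt "-0.045 0 0.615 0 0 0 0"

```text
time_s: 5.5
tool_pos: [0.4706, 0.139, 0.0766]
tool_rot: [180.0, 0.0, 3.9]
force: [-1.1, 0.4, 0.5]
grip_width: 0.0003
grasp_force: 0.0
```

Request:
apply_moves --pt "0 0 0.015 0 0 0 0" --pt "0 0 0.015 0 0 0 0"

```text
time_s: 5.7
tool_pos: [0.471, 0.1391, 0.0739]
tool_rot: [-180.0, -0.0, 3.9]
force: [-0.5, 0.1, 0.4]
grip_width: 0.0006
grasp_force: 0.1
```

Request:
apply_moves --pt "0 0 0.015 0 0 0 0" --pt "0 0 0.015 0 0 0 0"

```text
time_s: 5.9
tool_pos: [0.4708, 0.1391, 0.0708]
tool_rot: [-180.0, -0.0, 3.9]
force: [0.9, -0.3, 0.0]
grip_width: 0.0007
grasp_force: 0.1
```

```bash
python3 -c "
from mv import *
t=cv2.resize(viewer.read_camera('top')[130:230,160:260],(400,400)); s=cv2.resize(viewer.read_camera('side')[120:220,180:280],(400,400))
cv2.imwrite('pics/push.png',np.hstack([t,s])[:,:,::-1]); print(proj('side',[.471,.139,.07]),env.get_obs()['wrist_torque'])"
```

```text
[216.72465251 181.18828958] [-0.03509103  0.16340427  0.00758825]
```

View pics/push.png

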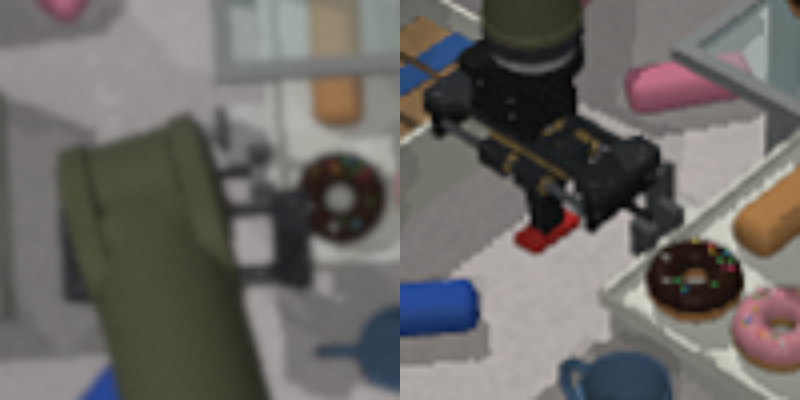

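The finger stands on the red paddle (right half, about (547,235)), which looks level. I'll press on until the end stop shows in the force.

Request:
apply_moves --pt "0 0 0.015 0 0 0 0" --pt "0 0 0.015 0 0 0 0"

```text
time_s: 6.2
tool_pos: [0.4706, 0.1391, 0.0677]
tool_rot: [180.0, 0.0, 3.9]
force: [0.1, -0.1, 0.8]
grip_width: 0.0003
grasp_force: 0.1
```

Request:
apply_moves --pt "0 0 0.015 0 0 0 0" --pt "0 0 0.015 0 0 0 0"

```text
time_s: 6.4
tool_pos: [0.4706, 0.1391, 0.0646]
tool_rot: [180.0, 0.0, 3.9]
force: [-0.7, -0.5, 0.1]
grip_width: 0.0007
grasp_force: 0.0
```

Request:
apply_moves --pt "0 0 -0.25 0 0 0 0" --pt "0 0 -0.35 0 0 0 0" --pt "-0.3 0.6 -0.45 0 0 0 0" --pt "-0.3 0.6 -0.45 0 0 0 0" --pt "-0.3 0.6 -0.45 0 0 0 0"

```text
time_s: 6.9
tool_pos: [0.4181, 0.0127, 0.1552]
tool_rot: [180.0, -0.0, 3.8]
force: [-0.1, 0.6, 1.1]
grip_width: 0.0003
grasp_force: 0.0
```

```bash
cat > red.py <<'E'
from fit2 import *
def red(n,box):
    im=cv2.cvtColor(viewer.read_camera(n),cv2.COLOR_RGB2HSV); m=(((im[...,0]<6)|(im[...,0]>174))&(im[...,1]>140)&(im[...,2]>50)).astype(np.uint8)
    M=np.zeros_like(m); x0,y0,x1,y1=box; M[y0:y1,x0:x1]=m[y0:y1,x0:x1]; pts=cv2.findNonZero(M)
    if pts is None: return None
    print(n,len(pts),cv2.minAreaRect(pts),cv2.boundingRect(pts)); return pts[:,0].mean(0)
def pad():
    t=red('top',(180,150,240,230)); s=red('side',(190,140,250,220)); print(t,s)
    for a in(.8,.587,.2,0.,-.05):
        P=W(p,[-.05-.105*np.cos(a),.21,.075+.105*np.sin(a)]); print(a,P,proj('top',P),proj('side',P))
    if t is not None and s is not None: X=tri([('top',t),('side',s)]); print('pad',X,case(X),proj('side',X)-s)
if __name__=='__main__': pad()
E
python3 red.py; python3 -c "
from h import *
s=cv2.resize(viewer.read_camera('side')[120:220,180:280],(400,400));t=cv2.resize(viewer.read_camera('top')[130:230,160:260],(400,400)); cv2.imwrite('pics/aft.png',np.hstack([t,s])[:,:,::-1])"
```

```text
top 85 ((209.49998474121094, 194.50001525878906), (13.433002471923828, 6.268734931945801), 84.2894058227539) (206, 188, 8, 14)
side 96 ((216.4800262451172, 178.1400146484375), (6.40000057220459, 15.399999618530273), 53.13010025024414) (209, 172, 16, 13)
[209.3412 194.6706] [216.4062 178.2292]
0.8 [0.5026 0.1408 0.1503] [207.6308 181.8506] [222.2936 157.9006]
0.587 [0.4883 0.1399 0.1332] [208.3751 186.9357] [219.4851 164.1787]
0.2 [0.4729 0.1388 0.0959] [209.6587 192.8805] [216.7693 175.187 ]
0.0 [0.4708 0.1386 0.075 ] [210.2319 194.1113] [216.6704 180.1733]
-0.05 [0.4709 0.1386 0.0698] [210.3617 194.2194] [216.7846 181.3081]
pad [0.4693 0.1399 0.0837] [-0.1564  0.2113] [-0.4703  0.047 ]
```

View pics/aft.png

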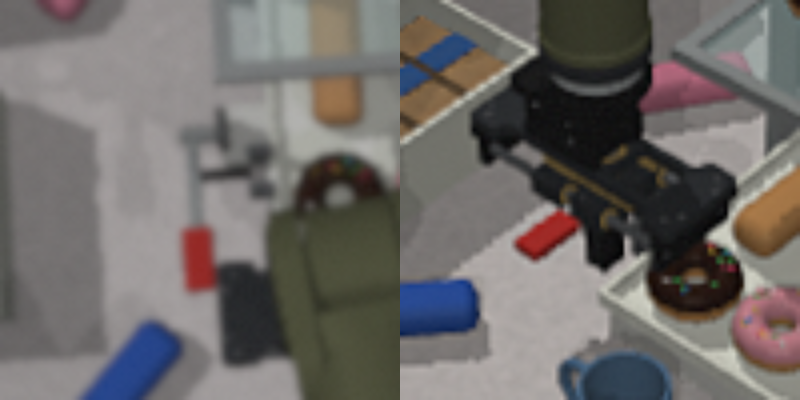

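```bash
python3 -c "
from fit2 import *
o=env.get_obs();tp=o['tool_pos'];print(tp,proj('side',tp),proj('top',tp))
for q in ([.4706,.1391,.0708],[.4706,.1391,.1],[.4795,.14,.2]): print(proj('side',q),proj('top',q))
for x in (-.1295,-.1835):
  for y in(.197,.223): print(x,y,proj('side',W(p,[x,y,.076])),proj('top',W(p,[x,y,.076])))
im=viewer.read_camera('side'); g=cv2.cvtColor(im,cv2.COLOR_RGB2GRAY); print(g[176:196,222:242:1])
"
```

```text
[0.4191 0.0152 0.1552] [230.397  189.5091] [247.4316 208.1926]
[216.6006 181.0581] [210.1971 194.2857]
[216.1125 174.5513] [209.4447 193.4523]
[216.295  149.4672] [206.3461 187.3906]
-0.1295 0.197 [224.8903 177.6351] [213.6503 186.2076]
-0.1295 0.223 [219.1327 174.1153] [205.8572 186.7403]
-0.1835 0.197 [213.4693 186.4347] [214.6327 202.3543]
-0.1835 0.223 [207.7004 182.7815] [206.8065 202.8913]
[[ 75  64  38  12  16  24  23  30  39  31  29  42  52  54  53  48  55  40
   28  26]
 [ 54  35  96  60   9  20  25  21  17  13   9  12  25  51  49  51  56  53
   44  34]
 [ 43  80 158 100  18  18  22  20  14  14  16  15   1 116 111  75  58  59
   58  44]
 [114 148 183 113  25  20  25  17  15  13  13  17   0 154 174 120  59  49
   61  54]
 [168 178 185 114  26  14  26  14  20  17  15  13   0 134 184 139  63  41
   50  52]
 [172 170 179 121  42  16  22  19  13  16  15  10   0 123 177 134  61  36
   41  41]
 [168 170 178 126  48  15  21  16  15  17  10   9   0 122 176 132  56  31
   33  43]
 [167 173 179 123  42   6  24  18  13  14   9   1  43 142 177 152 100  55
  140 117]
 [168 170 176 135  76
[... 299 characters left out ...]
 150 117
  128 105]
 [170 169 168 167 169 170 174 173 173 175 167 168 181 189 166 128 110 127
  148  87]
 [170 169 170 164 166 169 172 171 167 169 164 184 192 152 110 107 125 139
  149  84]
 [167 168 168 164 164 167 170 167 165 173 188 192 154 111 110 127 136 136
  174 102]
 [166 167 168 168 166 169 169 171 182 185 181 149 115 117 129 136 132 159
  210 134]
 [171 171 169 169 166 166 166 164 191 196 142 108 120 135 135 160 165 196
  212 154]
 [173 172 170 165 164 164 167 146 152 186 172 154 139 132 158 197 203 201
  206 167]
 [171 170 168 164 162 163 169 145 115 132 177 190 177 163 186 200 199 198
  202 191]
 [170 168 167 166 164 164 168 153 120 109 119 151 178 200 192 191 197 198
  199 206]]
```

```bash
python3 -c "
from mv import *
mv(([.471,.139,.155],[180,0,4]),([.471,.139,.064],[180,0,4]))"
```

```text
[0.3, -0.596, 0.001] [-0.001, -0.001, -0.001] rows 2.7
[0.0, -0.0, 0.455] [0.0, 0.0, 0.0] rows 1.8
```

Request:
apply_moves --pt "0.3 -0.596 0 0 0 0 0" --pt "0.3 -0.596 0 0 0 0 0" --pt "0.3 -0.596 0 0 0 0 0" --pt "0.3 -0.596 0 0 0 0 0" --pt "0.3 -0.596 0.2 0 0 0 0" --pt "0.3 -0.596 0.35 0 0 0 0" --pt "0.3 -0.596 0.43 0 0 0 0" --pt "0.3 -0.596 0.46 0 0 0 0" --pt "0.3 -0.596 0.475 0 0 0 0" --pt "0.3 -0.596 0.475 0 0 0 0"

```text
time_s: 8.15
tool_pos: [0.4711, 0.1386, 0.0602]
tool_rot: [-180.0, -0.0, 3.9]
force: [0.6, -0.3, -0.1]
grip_width: 0.0002
grasp_force: 0.0
```

Request:
apply_moves --pt "0 0 0.02 0 0 0 0" --pt "0 0 0.02 0 0 0 0"

```text
time_s: 8.35
tool_pos: [0.4717, 0.1387, 0.0566]
tool_rot: [-179.9, -0.1, 3.9]
force: [0.2, 0.8, 0.6]
grip_width: 0.0004
grasp_force: 0.1
```

```bash
python3 red.py | head -3; python3 -c "
from h import *
s=cv2.resize(viewer.read_camera('side')[150:210,185:265],(800,600),interpolation=2); cv2.imwrite('pics/z.png',s[:,:,::-1])"
```

```text
side 65 ((216.5819549560547, 180.09837341308594), (6.273807525634766, 15.364426612854004), 50.194427490234375) (209, 175, 16, 12)
None [216.1385 181.2154]
0.8 [0.5026 0.1408 0.1503] [207.6308 181.8506] [222.2936 157.9006]
```

View pics/z.png

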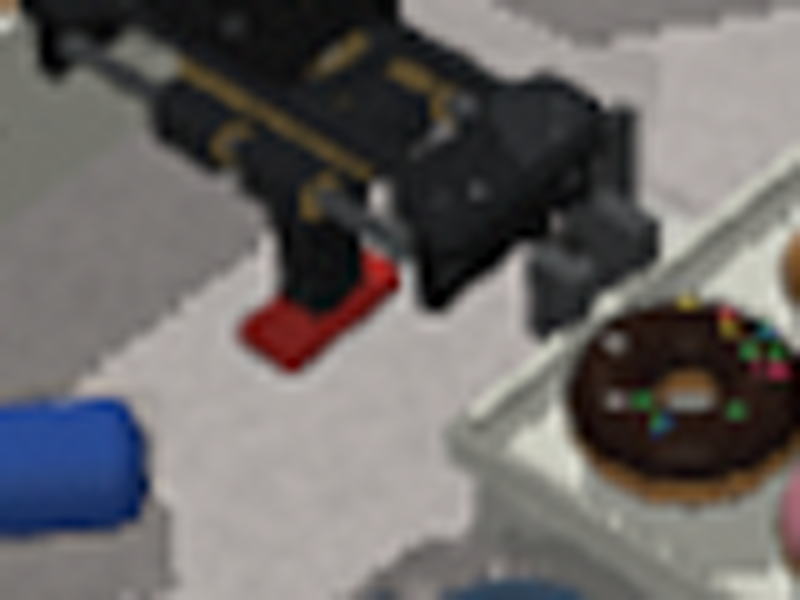

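Request:
apply_moves --pt "0 0 0.015 0 0 0 0" --pt "0 0 0.015 0 0 0 0"

```text
time_s: 8.7
tool_pos: [0.4716, 0.1387, 0.055]
tool_rot: [-179.9, -0.1, 3.9]
force: [-3.3, -0.8, 13.2]
grip_width: 0.0007
grasp_force: 7.0
```

Request:
apply_moves --pt "0 0 0.015 0 0 0 0" --pt "0 0 0.015 0 0 0 0"

```text
time_s: 8.9
tool_pos: [0.4716, 0.1388, 0.0543]
tool_rot: [-179.9, -0.0, 3.9]
force: [-11.1, -2.9, 31.9]
grip_width: 0.0003
grasp_force: 15.7
```

```bash
python3 -c "
from fit2 import *
from mv import mv
f=W(p,[.007,.085,.052]); d=np.array([np.sin(.698)*np.cos(p[2]),np.sin(.698)*np.sin(p[2]),-np.cos(.698)])
print('final',f,'hover',f-.11*d, 'dir',d)
mv(([.471,.139,.2],[180,0,4]),([.5,.08,.23],[180,-20,4]),(f-.11*d,[180,-40,4]))"
```

```text
final [0.6411 0.0252 0.052 ] hover [0.5705 0.0203 0.1363] dir [ 0.6411  0.0446 -0.7661]
[-0.003, -0.003, -0.729] [-0.001, -0.0, -0.001] rows 2.9
[0.124, 0.304, -0.15] [0.0, 0.233, 0.0] rows 2.3
[0.151, 0.323, 0.554] [0.0, 0.233, 0.0] rows 2.6
```

Request:
apply_moves --pt "0 0 -0.2 0 0 0 0" --pt "0 0 -0.45 0 0 0 0" --pt "0 0 -0.73 0 0 0 0" --pt "0 0 -0.73 0 0 0 0"

```text
time_s: 9.3
tool_pos: [0.4743, 0.1394, 0.2024]
tool_rot: [-179.7, -0.6, 3.9]
force: [1.5, -0.2, -0.5]
grip_width: 0.0003
grasp_force: 0.0
```

Request:
apply_moves --pt "0.124 0.304 -0.15 0 0.233 0 0.75" --pt "0.124 0.304 -0.15 0 0.233 0 0.75" --pt "0.124 0.304 -0.15 0 0.233 0 0.75" --pt "0.124 0.304 -0.15 0 0.233 0 0.75"

```text
time_s: 9.7
tool_pos: [0.4978, 0.0788, 0.2236]
tool_rot: [179.9, -19.9, 3.9]
force: [-0.6, 0.4, 0.2]
grip_width: 0.0248
grasp_force: 0.0
```

Request:
apply_moves --pt "0.151 0.323 0.554 0 0.233 0 0.75" --pt "0.151 0.323 0.554 0 0.233 0 0.75" --pt "0.151 0.323 0.554 0 0.233 0 0.75" --pt "0.151 0.323 0.554 0 0.233 0 0.75" --pt "0.151 0.323 0.554 0 0.233 0 0.75"

```text
time_s: 10.2
tool_pos: [0.5645, 0.0154, 0.1234]
tool_rot: [180.0, -39.4, 3.6]
force: [-1.0, -0.1, -1.5]
grip_width: 0.0622
grasp_force: 0.0
```

```bash
python3 red.py | head -3; python3 -c "
from fit2 import *
o=env.get_obs(); tp=np.array(o['tool_pos']); Rt=R.from_euler('xyz',o['tool_rot'],degrees=True).as_matrix(); print(o['qpos'],tp,o['tool_rot'],o['grip_width'])
im=viewer.read_camera('side').copy(); w=o['grip_width']/2
big=cv2.resize(im[120:220,225:345],(800,667),interpolation=2)[:600]
for back,col in((0,(255,0,255)),(.02,(0,255,0))):
  for s in(-1,1):
    P=tp-Rt[:,2]*back+s*w*Rt[:,1]; u=(proj('side',P)-[225,120]+.5)*800/120; cv2.circle(big,tuple(int(i) for i in u),5,col,2)
P=tp+[0,0,.02];u=(proj('side',P)-[225,120]+.5)*800/120; cv2.circle(big,tuple(int(i) for i in u),5,(255,255,0),2)
cv2.imwrite('pics/hov.png',big[:,:,::-1])"
```

```text
top 81 ((209.5, 194.5), (13.0, 5.0), 90.0) (207, 188, 6, 14)
side 96 ((216.5819549560547, 180.09835815429688), (6.529881000518799, 15.364426612854004), 50.194427490234375) (209, 175, 16, 12)
[209.4691 194.5679] [216.6042 180.1667]
[ -3.4899 -14.1705  -1.4355 136.4797   1.2808  17.9323 -92.2872] [0.5683 0.0185 0.1295] [-179.9623  -39.7651    3.784 ] 0.06414762370793217
```

View pics/hov.png

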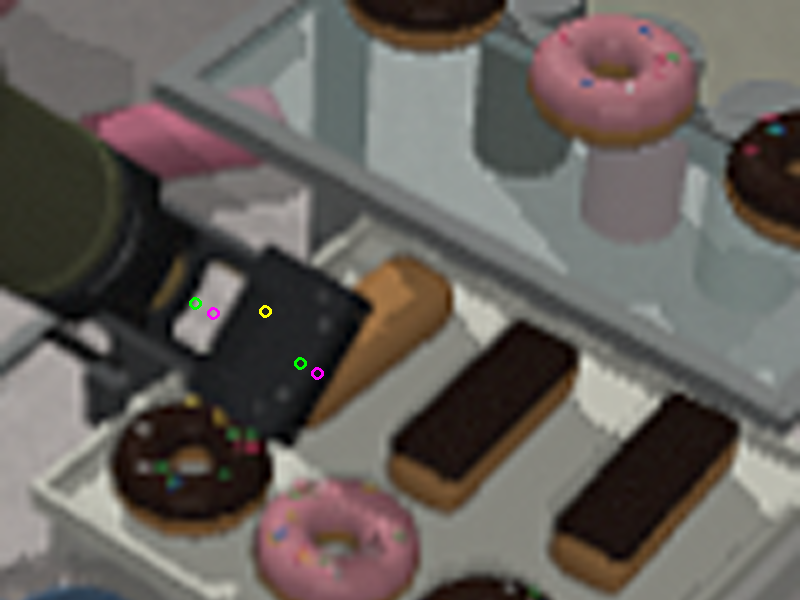

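The overlay shows the hand leaning in front of the bare bar, with the body's end plate hiding the fingertips. The lever is down (side row 180). Pressing it to the stop showed that the real tips sit about 20 mm behind the reported TCP.

Request:
apply_moves --pt "0 0 0 0 0 0 0.78" --pt "0 0 0 0 0 0 0.78"

```text
time_s: 10.55
tool_pos: [0.5718, 0.0209, 0.1349]
tool_rot: [-180.0, -40.3, 4.0]
force: [-0.5, 0.1, 0.1]
grip_width: 0.0671
grasp_force: 0.0
```

```bash
python3 -c "
from fit2 import *
from mv import mv
f=W(p,[0,.085,.051])
d=np.array([.641,.0446,-.766])
mv((f-.05*d,[180,-40,3.5]),(f,[180,-40,3.5])); mv((f,[180,-40,3.5])); print(f,env.get_obs()['tool_pos'])"
```

```text
[-0.032, 0.003, 0.272] [-0.004, -0.003, 0.005] rows 1.1
[-0.0, -0.001, 0.25] [0.0, 0.0, 0.0] rows 1.0
[-0.033, 0.003, 0.522] [-0.004, -0.003, 0.005] rows 2.1
[0.6341 0.0247 0.051 ] [0.5718 0.0209 0.1349]
```

Request:
apply_moves --pt "-0.01 0 0.1 0 0 0 0.78" --pt "-0.02 0 0.2 0 0 0.005 0.78" --pt "-0.03 0 0.3 0 0 0.005 0.78" --pt "-0.033 0.003 0.4 0 0 0.005 0.78" --pt "-0.033 0.003 0.4 0 0 0.005 0.78"

```text
time_s: 11.05
tool_pos: [0.6171, 0.0231, 0.0657]
tool_rot: [-179.6, -39.9, 3.4]
force: [-0.4, -0.3, -0.1]
grip_width: 0.0678
grasp_force: 0.0
```

Request:
apply_moves --pt "0 0 0.04 0 0 0 0.78" --pt "0 0 0.08 0 0 0 0.78" --pt "0 0 0.11 0 0 0 0.78" --pt "0 0 0.12 0 0 0 0.78" --pt "0 0 0.12 0 0 0 0.78"

```text
time_s: 11.55
tool_pos: [0.6308, 0.0229, 0.048]
tool_rot: [179.9, -39.6, 3.7]
force: [-0.3, 0.7, -0.9]
grip_width: 0.068
grasp_force: 0.0
```

```bash
python3 -c "
from h import *
t=cv2.resize(viewer.read_camera('top')[115:215,200:340],(560,400),interpolation=2)
s=cv2.resize(viewer.read_camera('side')[110:230,220:340],(400,400),interpolation=2)
cv2.imwrite('pics/in.png',np.hstack([t[:,:400],s])[:,:,::-1]); print(env.get_obs()['qpos'])
for n in('top','side'): print([(k['location'],k['conf']) for k in boxes_of(n,'ring_a')])"
```

```text
[  32.61986403    5.17964268  -37.84914912  131.68858692   37.31007383
    5.85334199 -126.39406834]
[([297.3, 176.3], 0.9), ([270.4, 179.8], 0.52), ([245.4, 152.2], 0.44)]
[([298.1, 217.3], 0.86), ([278.4, 204.1], 0.65), ([252.3, 191.7], 0.57), ([296.6, 183.8], 0.4)]
```

View pics/in.png

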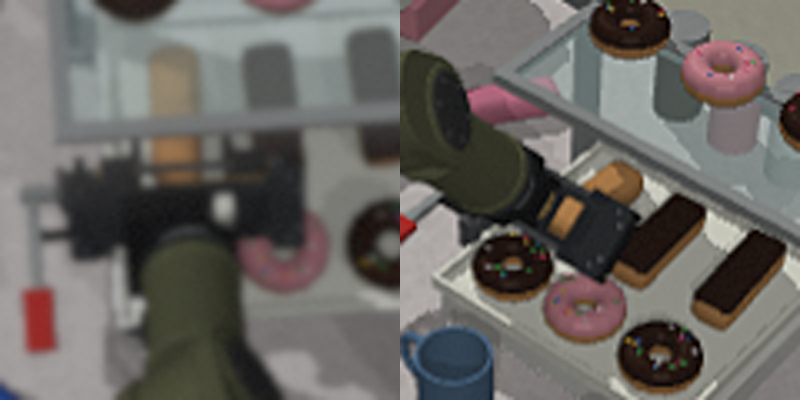

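Top view: the fingers straddle the bare bar (bar column ~176, hand centre ~180), clear of the shelf edge, and the rings haven't moved. Closing now.

Request:
apply_moves --pt "0 0 0 0 0 0 0.3" --pt "0 0 0 0 0 0 0.3" --pt "0 0 0 0 0 0 0.3" --pt "0 0 0 0 0 0 0.3" --pt "0 0 0 0 0 0 0.3" --pt "0 0 0 0 0 0 0.3" --grip_force 25

```text
time_s: 12.35
tool_pos: [0.6298, 0.0227, 0.0464]
tool_rot: [-180.0, -39.4, 3.6]
force: [0.4, 0.9, 0.5]
grip_width: 0.0436
grasp_force: 25.0
```

```bash
python3 -c "
from fit2 import *
from mv import mv
o=env.get_obs(); print(o['tool_pos'],o['tool_rot'],o['qpos'],case(o['tool_pos']))
P=np.array(o['tool_pos']); u=np.array([np.cos(p[2]),np.sin(p[2]),0])
mv((P-.008*u+[0,0,.036],[180,-40,3.5]),(P-.06*u+[0,0,.07],[180,-28,3.5]),(P-.11*u+[0,0,.12],[180,-15,3.5]))"
```

```text
[0.6298 0.0227 0.0464] [-179.9716  -39.4342    3.6142] [  31.811     5.2122  -37.2608  131.7137   37.1353    5.8026 -126.3179] [-0.0044  0.0833]
[0.083, 0.0, -0.164] [-0.001, 0.007, 0.001] rows 0.7
[-0.09, 0.002, -0.297] [0.0, -0.14, -0.0] rows 1.4
[-0.103, 0.002, -0.338] [-0.0, -0.151, -0.0] rows 1.5
```

Request:
apply_moves --pt "0.02 0 -0.04 0 0 0 0.3" --pt "0.04 0 -0.08 0 0 0 0.3" --pt "0.06 0 -0.12 0 0 0 0.3" --pt "0.083 0 -0.165 0 0 0 0.3" --pt "0.083 0 -0.165 0 0 0 0.3"

```text
time_s: 12.85
tool_pos: [0.622, 0.0207, 0.0832]
tool_rot: [-180.0, -39.5, 3.4]
force: [-0.1, -1.2, -0.4]
grip_width: 0.0438
grasp_force: 25.0
```

```bash
python3 -c "
from fit2 import *
from mv import mv
o=env.get_obs(); print(o['force'],o['tool_pos'],o['tool_rot'],o['qpos'],case(o['tool_pos']))
P=np.array(o['tool_pos']); u=np.array([np.cos(p[2]),np.sin(p[2]),0])
mv((P-.05*u+[0,0,.02],[180,-38,3.5]),(P-.09*u+[0,0,.06],[180,-28,3.5]),(P-.12*u+[0,0,.12],[180,-15,3.5]))"
```

```text
[-0.1112 -1.2139 -0.3504] [0.622  0.0207 0.0832] [-179.9988  -39.484     3.4332] [ 53.8575  -0.544  -57.5392 130.8352  -1.1445   9.9749 -89.3555] [-0.0124  0.0818]
[-0.129, 0.002, -0.236] [0.0, -0.017, -0.001] rows 1.1
[-0.034, 0.002, -0.281] [0.0, -0.116, -0.0] rows 1.2
[0.008, 0.001, -0.335] [-0.0, -0.151, -0.0] rows 1.5
```

Request:
apply_moves --pt "-0.04 0 -0.08 0 0 0 0.3" --pt "-0.08 0 -0.16 0 -0.01 0 0.3" --pt "-0.129 0 -0.236 0 -0.017 0 0.3" --pt "-0.129 0 -0.236 0 -0.017 0 0.3"

```text
time_s: 13.25
tool_pos: [0.5703, 0.0173, 0.1023]
tool_rot: [179.9, -37.9, 3.6]
force: [0.6, -0.8, -0.9]
grip_width: 0.0439
grasp_force: 25.0
```

```bash
python3 -c "
from fit2 import *
from mv import mv
o=env.get_obs(); print(o['tool_pos'],o['tool_rot'],o['qpos'],case(o['tool_pos']),o['grip_width'])
P=np.array(o['tool_pos']); u=np.array([np.cos(p[2]),np.sin(p[2]),0])
mv((P-.04*u+[0,0,.04],[180,-28,3.5]),(P-.07*u+[0,0,.10],[180,-15,3.5]))
for k in masks_of('side','ring_a')[:0]: pass
viewer.read_camera('side');print([(k['location'],round(k['conf'],2)) for k in boxes_of('side','bare_bar')])"
```

```text
[0.5703 0.0173 0.1023] [179.8602 -37.9071   3.5817] [ 45.361  -12.7218 -46.0154 134.9118 -31.2937  18.0705 -62.7595] [-0.0641  0.0821] 0.04388442368492271
[-0.035, 0.002, -0.281] [0.001, -0.115, 0.001] rows 1.2
[0.008, 0.001, -0.335] [-0.0, -0.151, -0.0] rows 1.5
[([180.4, 197.6], 0.85), ([248.4, 143.0], 0.68), ([252.3, 295.4], 0.64), ([275.0, 157.3], 0.5), ([168.0, 159.2], 0.23)]
```

Request:
apply_moves --pt "-0.02 0 -0.14 0 -0.06 0 0.3" --pt "-0.035 0 -0.25 0 -0.115 0 0.3" --pt "-0.035 0 -0.28 0 -0.115 0 0.3" --pt "-0.035 0 -0.28 0 -0.115 0 0.3"

```text
time_s: 13.8
tool_pos: [0.533, 0.0156, 0.1428]
tool_rot: [180.0, -28.1, 3.6]
force: [-0.2, 0.5, -1.0]
grip_width: 0.0438
grasp_force: 25.0
```

Request:
apply_moves --pt "0 0 -0.14 0 -0.07 0 0.3" --pt "0.008 0 -0.25 0 -0.15 0 0.3" --pt "0.008 0 -0.335 0 -0.15 0 0.3" --pt "0.008 0 -0.335 0 -0.15 0 0.3"

```text
time_s: 14.2
tool_pos: [0.5033, 0.0139, 0.2027]
tool_rot: [-180.0, -15.3, 3.5]
force: [0.0, 0.2, -0.6]
grip_width: 0.0436
grasp_force: 25.0
```

```bash
python3 -c "
from mv import *
o=env.get_obs(); print(o['tool_pos'],o['tool_rot'],o['qpos'])
mv(([.49,-.13,.26],[180,-15,-5]),([.46,-.27,.26],[180,-15,-10]),([.455,-.385,.26],[180,-15,-10]))"
```

```text
[0.50325074 0.01389551 0.20265988] [-179.95889926  -15.25616931    3.54446897] [ 43.80864095 -14.12068141 -41.32476182 115.15624955 -12.40265475
  60.70548935 -79.65676644]
[-0.031, 0.714, -0.306] [-0.026, -0.003, 0.096] rows 3.1
[-0.085, 0.71, -0.023] [-0.015, -0.0, 0.056] rows 2.9
[0.073, 0.571, 0.019] [0.0, 0.0, 0.0] rows 2.3
```

Request:
apply_moves --pt "-0.01 0.2 -0.2 0 0 0.02 0.3" --pt "-0.031 0.45 -0.306 -0.01 0 0.06 0.3" --pt "-0.031 0.714 -0.306 -0.026 0 0.096 0.3" --pt "-0.031 0.714 -0.306 -0.026 0 0.096 0.3" --pt "-0.031 0.714 -0.306 -0.026 0 0.096 0.3"

```text
time_s: 14.7
tool_pos: [0.4877, -0.1318, 0.257]
tool_rot: [-179.9, -15.0, -5.2]
force: [-0.9, 0.7, -0.7]
grip_width: 0.0441
grasp_force: 25.0
```

```bash
python3 -c "
from mv import *
o=env.get_obs(); print(o['tool_pos'],o['tool_rot'],o['qpos'])
mv(([.45,-.27,.25],[180,-15,-3]),([.43,-.39,.20],[180,-15,0]),([.43,-.39,.08],[180,-15,0]),([.43,-.39,.045],[180,-15,0]))"
```

```text
[ 0.48767251 -0.13181924  0.25699798] [-179.88647478  -15.00341199   -5.23527374] [ 47.52354789 -13.17582985 -28.13343567 109.87910246 -10.69530576
  67.45543293 -73.11899227]
[-0.129, 0.705, 0.0] [0.005, -0.0, -0.025] rows 2.9
[-0.131, 0.604, 0.224] [0.009, 0.0, -0.034] rows 2.6
[-0.155, -0.0, 0.58] [0.0, 0.0, 0.0] rows 2.4
[-0.045, -0.0, 0.169] [0.0, 0.0, 0.0] rows 0.7
```

Request:
apply_moves --pt "-0.05 0.25 0 0 0 0 0.3" --pt "-0.1 0.5 0 0 0 -0.025 0.3" --pt "-0.129 0.705 0 0.005 0 -0.025 0.3" --pt "-0.129 0.705 0 0.005 0 -0.025 0.3" --pt "-0.129 0.705 0 0.005 0 -0.025 0.3"

```text
time_s: 15.2
tool_pos: [0.4517, -0.2667, 0.2509]
tool_rot: [-180.0, -15.1, -2.8]
force: [0.9, 0.9, -1.6]
grip_width: 0.0441
grasp_force: 25.0
```

Request:
apply_moves --pt "-0.05 0.25 0.06 0 0 0 0.3" --pt "-0.1 0.48 0.15 0.005 0 -0.02 0.3" --pt "-0.131 0.604 0.224 0.009 0 -0.034 0.3" --pt "-0.131 0.604 0.224 0.009 0 -0.034 0.3" --pt "-0.131 0.604 0.224 0.009 0 -0.034 0.3"

```text
time_s: 15.7
tool_pos: [0.4336, -0.3855, 0.2019]
tool_rot: [-180.0, -15.1, 0.4]
force: [0.3, 0.4, -0.5]
grip_width: 0.0436
grasp_force: 25.0
```

```bash
python3 -c "
from mv import *
o=env.get_obs(); print(o['tool_pos'],o['tool_rot'],o['qpos'])
t=cv2.resize(viewer.read_camera('top')[150:250,310:410],(400,400),interpolation=2)
s=cv2.resize(viewer.read_camera('side')[220:340,280:400],(400,400),interpolation=2)
cv2.imwrite('pics/bask.png',np.hstack([t,s])[:,:,::-1])
mv(([.43,-.39,.10],[180,-15,0]),([.43,-.39,.048],[180,-15,0]))
for n in('top','side'): print([(k['location'],round(k['conf'],2)) for k in boxes_of(n,'bare_bar')])"
```

```text
[ 0.43357194 -0.38552249  0.20185419] [-179.98490442  -15.13583792    0.38228478] [ 56.87880644   2.18328597 -10.77330214 103.57129872 -11.70404781
  64.23504305 -39.29179786]
[-0.157, 0.021, 0.494] [0.0, -0.003, 0.006] rows 2.1
[-0.067, -0.0, 0.251] [0.0, 0.0, 0.0] rows 1.0
[([190.2, 227.4], 0.92), ([320.7, 253.1], 0.77), ([377.5, 183.4], 0.75), ([178.5, 117.4], 0.56), ([264.9, 165.1], 0.37)]
[([257.2, 295.0], 0.77), ([329.4, 292.3], 0.62), ([181.3, 195.8], 0.61), ([339.1, 244.3], 0.55)]
```

View pics/bask.png

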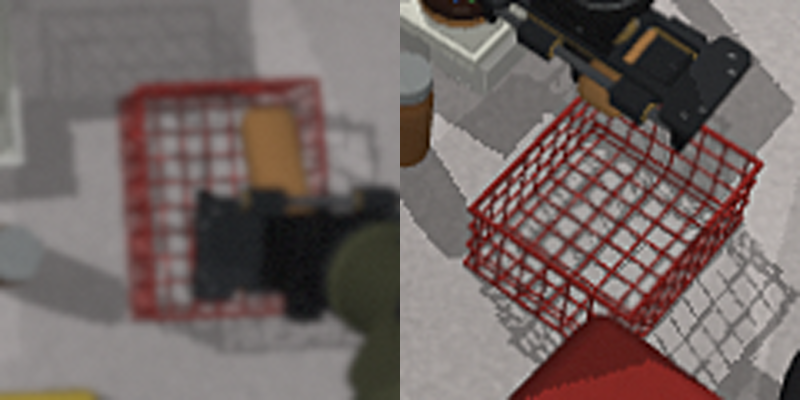

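The bar hangs over the basket (top about (275,150) in the crop). The sideways offset fits the parallax at this height, so I'll lower it.

Request:
apply_moves --pt "-0.04 0.01 0.12 0 0 0 0.3" --pt "-0.09 0.02 0.27 0 0 0 0.3" --pt "-0.13 0.02 0.4 0 0 0 0.3" --pt "-0.157 0.02 0.49 0 0 0.005 0.3" --pt "-0.157 0.02 0.49 0 0 0.005 0.3"

```text
time_s: 16.4
tool_pos: [0.4267, -0.3899, 0.0977]
tool_rot: [-179.8, -15.0, -0.1]
force: [-0.8, -0.7, -1.2]
grip_width: 0.0442
grasp_force: 25.0
```

Request:
apply_moves --pt "-0.02 0 0.07 0 0 0 0.3" --pt "-0.04 0 0.14 0 0 0 0.3" --pt "-0.055 0 0.2 0 0 0 0.3" --pt "-0.067 0 0.25 0 0 0 0.3" --pt "-0.067 0 0.25 0 0 0 0.3"

```text
time_s: 16.9
tool_pos: [0.4268, -0.3915, 0.0462]
tool_rot: [-179.9, -15.0, -0.2]
force: [-0.0, 1.0, -0.4]
grip_width: 0.0438
grasp_force: 25.0
```

Request:
apply_moves --pt "-0.008 0 0.03 0 0 0 0.3" --pt "-0.016 0 0.06 0 0 0 0.3" --pt "-0.016 0 0.06 0 0 0 0.5" --pt "-0.016 0 0.06 0 0 0 0.75" --pt "-0.016 0 0.06 0 0 0 0.75" --pt "-0.016 0 0.06 0 0 0 0.75" --pt "-0.016 0 0.06 0 0 0 0.75"

```text
time_s: 17.6
tool_pos: [0.428, -0.3929, 0.0363]
tool_rot: [179.9, -15.2, -0.2]
force: [0.3, -0.4, -0.3]
grip_width: 0.0632
grasp_force: 0.0
```

Request:
apply_moves --pt "0.02 0 -0.08 0 0 0 0.75" --pt "0.07 0 -0.25 0 0 0 0.75" --pt "0.13 0 -0.48 0 0 0 0.75" --pt "0.2 0 -0.75 0 0 0 0.75" --pt "0.25 0 -0.95 0 0 0 0.75" --pt "0.25 0 -0.95 0 0 0 0.75" --pt "0.25 0 -0.95 0 0 0 0.75"

```text
time_s: 18.3
tool_pos: [0.4268, -0.3931, 0.234]
tool_rot: [179.8, -15.3, -0.1]
force: [0.7, 0.4, -0.2]
grip_width: 0.0653
grasp_force: 0.0
```

```bash
python3 -c "
from fit2 import *
from mv import mv
o=env.get_obs(); print(o['tool_pos'],o['tool_rot'],o['qpos'])
for n in('top','side'):
  viewer.read_camera(n)
  print([(k['location'],round(k['conf'],2),atz(n,k['location'],.025)) for k in boxes_of(n,'bare_bar')])
mv(([.44,-.26,.25],[180,-8,3]),([.455,-.10,.25],[180,0,4]),([.465,.06,.25],[180,0,4]),([.471,.139,.22],[180,0,4]))"; python3 red.py|head -3
```

```text
[ 0.4268 -0.3931  0.234 ] [179.8064 -15.2696  -0.1288] [ 57.3485   1.0739 -10.074  101.0197 -11.6997  67.6947 -39.3783]
[([360.6, 199.1], 0.86, array([ 0.4579, -0.38  ,  0.025 ])), ([189.3, 224.3], 0.72, array([0.3717, 0.2136, 0.025 ])), ([318.0, 254.7], 0.68, array([ 0.2671, -0.2267,  0.025 ])), ([179.0, 120.0], 0.54, array([0.7379, 0.2565, 0.025 ]))]
[([339.5, 290.4], 0.92, array([ 0.4438, -0.3932,  0.025 ])), ([181.1, 195.2], 0.76, array([0.3726, 0.2104, 0.025 ])), ([255.2, 295.5], 0.56, array([ 0.2682, -0.2356,  0.025 ]))]
[0.093, -0.659, -0.076] [0.006, -0.082, -0.037] rows 2.7
[0.116, -0.795, 0.016] [0.001, -0.093, -0.012] rows 3.2
[0.106, -0.795, -0.0] [0.0, 0.0, 0.0] rows 3.2
[0.057, -0.392, 0.15] [0.0, 0.0, 0.0] rows 1.7
top 82 ((209.5, 194.5), (13.0, 5.0), 90.0) (207, 188, 6, 14)
side 96 ((216.5819549560547, 180.09835815429688), (6.529881000518799, 15.364426612854004), 50.194427490234375) (209, 175, 16, 12)
[209.5 194.5] [216.6042 180.1667]
```

Request:
apply_moves --pt "0.03 -0.22 -0.076 0 -0.03 -0.01 0.55" --pt "0.06 -0.44 -0.076 0 -0.06 -0.02 0.55" --pt "0.093 -0.659 -0.076 0.006 -0.082 -0.037 0.55" --pt "0.093 -0.659 -0.076 0.006 -0.082 -0.037 0.55" --pt "0.093 -0.659 -0.076 0.006 -0.082 -0.037 0.55"

```text
time_s: 19.1
tool_pos: [0.4411, -0.2598, 0.2514]
tool_rot: [179.8, -8.1, 3.2]
force: [-0.3, -1.7, -0.6]
grip_width: 0.0481
grasp_force: 0.0
```

Request:
apply_moves --pt "0.04 -0.25 0.016 0 -0.04 0 0.55" --pt "0.08 -0.5 0.016 0 -0.08 0 0.55" --pt "0.116 -0.75 0.016 0 -0.093 -0.012 0.55" --pt "0.116 -0.795 0.016 0 -0.093 -0.012 0.55" --pt "0.116 -0.795 0.016 0 -0.093 -0.012 0.55"

```text
time_s: 19.6
tool_pos: [0.4558, -0.1001, 0.251]
tool_rot: [179.8, -0.1, 4.2]
force: [-0.3, -0.3, 0.4]
grip_width: 0.048
grasp_force: 0.0
```

Request:
apply_moves --pt "0.04 -0.25 0 0 0 0 0.55" --pt "0.08 -0.5 0 0 0 0 0.55" --pt "0.106 -0.75 0 0 0 0 0.55" --pt "0.106 -0.795 0 0 0 0 0.55" --pt "0.106 -0.795 0 0 0 0 0.55"

```text
time_s: 20.1
tool_pos: [0.4659, 0.0584, 0.2506]
tool_rot: [179.7, -0.1, 4.1]
force: [0.6, -0.6, -0.4]
grip_width: 0.048
grasp_force: 0.0
```

```bash
python3 -c "
from mv import *
o=env.get_obs(); print(o['tool_pos'],o['tool_rot'],o['qpos'],o['grip_width'])
mv(([.471,.139,.15],[180,0,4]),([.471,.139,.033],[180,0,4]))"
```

```text
[0.46585104 0.05842936 0.25060245] [ 1.79732819e+02 -1.08432816e-01  4.06044982e+00] [ 32.89345782  -4.57999486 -40.66090754 102.03778333  -2.7400479
  81.35792493 -93.20920983] 0.047997626401921456
[0.053, -0.402, 0.501] [0.003, -0.001, 0.001] rows 2.6
[0.0, -0.0, 0.585] [0.0, 0.0, 0.0] rows 2.3
```

Request:
apply_moves --pt "0.02 -0.13 0.1 0 0 0 0.55" --pt "0.04 -0.28 0.2 0 0 0 0.55" --pt "0.053 -0.402 0.35 0 0 0 0.55" --pt "0.053 -0.402 0.5 0.003 0 0 0.55" --pt "0.053 -0.402 0.5 0.003 0 0 0.55" --pt "0.053 -0.402 0.5 0.003 0 0 0.55"

```text
time_s: 20.7
tool_pos: [0.4715, 0.1365, 0.1504]
tool_rot: [180.0, -0.0, 3.8]
force: [-0.1, -0.8, 0.2]
grip_width: 0.0475
grasp_force: 0.0
```

Request:
apply_moves --pt "0 0 0.15 0 0 0 0.55" --pt "0 0 0.3 0 0 0 0.55" --pt "0 0 0.4 0 0 0 0.55" --pt "0 0 0.48 0 0 0 0.55" --pt "0 0 0.54 0 0 0 0.55" --pt "0 0 0.58 0 0 0 0.55" --pt "0 0 0.58 0 0 0 0.55"

```text
time_s: 21.4
tool_pos: [0.4712, 0.1391, 0.0344]
tool_rot: [180.0, -0.1, 4.0]
force: [-0.8, 0.6, -0.2]
grip_width: 0.0477
grasp_force: 0.0
```

Now I'll close gently on the paddle.

Request:
apply_moves --pt "0 0 0 0 0 0 0.2" --pt "0 0 0 0 0 0 0.2" --pt "0 0 0 0 0 0 0.2" --pt "0 0 0 0 0 0 0.2" --pt "0 0 0 0 0 0 0.2" --pt "0 0 0 0 0 0 0.2" --grip_force 15

```text
time_s: 22.0
tool_pos: [0.4713, 0.1402, 0.035]
tool_rot: [-180.0, -0.2, 4.1]
force: [-1.4, -0.0, 5.0]
grip_width: 0.0254
grasp_force: 15.0
```

Request:
apply_moves --pt "0 0 -0.03 0 0 0 0.2" --pt "0.003 0 -0.08 0 0 0 0.2" --pt "0.01 0 -0.13 0 0 0 0.2" --pt "0.024 0 -0.18 0 0 0 0.2" --pt "0.041 0 -0.23 0 0 0 0.2" --pt "0.065 0 -0.278 0 0 0 0.2" --pt "0.091 0 -0.322 0 0 0 0.2" --pt "0.12 0 -0.36 0 0 0 0.2" --pt "0.14 0 -0.385 0 0 0 0.2" --pt "0.14 0 -0.385 0 0 0 0.2"

```text
time_s: 23.0
tool_pos: [0.4993, 0.142, 0.1127]
tool_rot: [-180.0, -0.1, 4.1]
force: [-6.5, 0.1, 6.1]
grip_width: 0.026
grasp_force: 15.0
```

Request:
apply_moves --pt "0.012 0 -0.012 0 0 0 0.2" --pt "0.019 0 -0.02 0 0 0 0.2" --pt "0.019 0 -0.02 0 0 0 0.2"

```text
time_s: 23.3
tool_pos: [0.5023, 0.1422, 0.1157]
tool_rot: [-180.0, -0.1, 4.1]
force: [-5.1, 1.0, 0.2]
grip_width: 0.0255
grasp_force: 15.0
```

Request:
apply_moves --pt "0.008 0 -0.01 0 0 0 0.2" --pt "0.012 0 -0.015 0 0 0 0.2" --pt "0.012 0 -0.015 0 0 0 0.2"

```text
time_s: 23.6
tool_pos: [0.5054, 0.1424, 0.1187]
tool_rot: [-180.0, -0.2, 4.1]
force: [-2.9, 0.8, -1.8]
grip_width: 0.0257
grasp_force: 15.0
```

Request:
apply_moves --pt "0.015 0 -0.015 0 0 0 0.2" --pt "0.02 0 -0.02 0 0 0 0.2" --pt "0.02 0 -0.02 0 0 0 0.2"

```text
time_s: 23.9
tool_pos: [0.5059, 0.1424, 0.1195]
tool_rot: [-180.0, 0.3, 4.1]
force: [-4.9, 3.2, -17.5]
grip_width: 0.0255
grasp_force: 15.0
```

```bash
python3 red.py
```

```text
side 34 ((219.42306518554688, 155.61538696289062), (8.59785270690918, 3.882901668548584), 33.6900634765625) (216, 152, 8, 7)
None [219.3824 155.4412]
0.8 [0.5026 0.1408 0.1503] [207.6308 181.8506] [222.2936 157.9006]
0.587 [0.4883 0.1399 0.1332] [208.3751 186.9357] [219.4851 164.1787]
0.2 [0.4729 0.1388 0.0959] [209.6587 192.8805] [216.7693 175.187 ]
0.0 [0.4708 0.1386 0.075 ] [210.2319 194.1113] [216.6704 180.1733]
-0.05 [0.4709 0.1386 0.0698] [210.3617 194.2194] [216.7846 181.3081]
```

Request:
apply_moves --pt "0 0 0 0 0 0 0.55" --pt "0 0 0 0 0 0 0.55" --pt "0 0 0 0 0 0 0.55" --pt "0 0 0 0 0 0 0.55" --pt "0 0 0 0 0 0 0.55"

```text
time_s: 24.5
tool_pos: [0.5097, 0.1425, 0.1233]
tool_rot: [-180.0, -0.2, 4.0]
force: [-0.1, 0.2, 0.4]
grip_width: 0.047
grasp_force: 0.0
```

Request:
apply_moves --pt "0 0 -0.1 0 0 0 0.55" --pt "0 0 -0.25 0 0 0 0.55" --pt "0 0 -0.4 0 0 0 0.55" --pt "0 0 -0.6 0 0 0 0.55" --pt "-0.15 0.2 -0.6 0 0 0 0.55" --pt "-0.3 0.5 -0.6 0 0 0 0.55" --pt "-0.3 0.8 -0.6 0 0 0 0.55" --pt "-0.3 0.8 -0.6 0 0 0 0.55" --pt "-0.3 0.8 -0.6 0 0 0 0.55"

```text
time_s: 25.4
tool_pos: [0.4598, -0.0265, 0.2426]
tool_rot: [179.9, -0.1, 3.6]
force: [-0.0, 0.1, -1.4]
grip_width: 0.0477
grasp_force: 0.0
```

```bash
python3 red.py; python3 -c "
from fit2 import *
for n in('top','side'):
  viewer.read_camera(n)
  for t in('ring_a','iced_bar_a','bare_bar','mug','shaker'): print(n,t,[(k['location'],round(k['conf'],2)) for k in boxes_of(n,t)][:4])
print(env.get_obs()['tool_pos'],env.get_obs()['force'])"
```

```text
top 60 ((206.5, 182.0), (10.0, 5.0), 90.0) (204, 177, 6, 11)
side 47 ((222.20001220703125, 156.89999389648438), (14.230247497558594, 3.4785051345825195), 18.434947967529297) (216, 153, 14, 8)
[206.5333 182.3167] [222.0638 156.8298]
0.8 [0.5026 0.1408 0.1503] [207.6308 181.8506] [222.2936 157.9006]
0.587 [0.4883 0.1399 0.1332] [208.3751 186.9357] [219.4851 164.1787]
0.2 [0.4729 0.1388 0.0959] [209.6587 192.8805] [216.7693 175.187 ]
0.0 [0.4708 0.1386 0.075 ] [210.2319 194.1113] [216.6704 180.1733]
-0.05 [0.4709 0.1386 0.0698] [210.3617 194.2194] [216.7846 181.3081]
pad [0.5018 0.143  0.1538] [-0.1237  0.2123] [-0.4609  0.0495]
top ring_a [([304.0, 173.2], 0.5), ([238.8, 171.2], 0.5)]
top iced_bar_a [([297.1, 151.1], 0.7), ([270.4, 150.6], 0.6)]
top bare_bar [([362.8, 205.6], 0.86), ([192.6, 225.0], 0.76), ([178.7, 118.1], 0.57), ([138.1, 181.4], 0.55)]
top mug []
top shaker [([307.0, 211.7], 0.75), ([208.4, 176.2], 0.58)]
side ring_a [([274.9, 201.5], 0.95), ([298.5, 217.0], 0.87), ([251.6, 191.5], 0.63), ([303.9, 168.5], 0.6)]
side iced_bar_a [([320.2, 193.6], 0.94), ([292.4, 186.1], 0.9), ([303.6, 170.3], 0.6)]
side bare_bar [([251.5, 297.6], 0.93), ([336.5, 284.8], 0.84), ([181.0, 197.7], 0.71), ([251.4, 187.4], 0.29)]
side mug [([234.8, 218.9], 0.66)]
side shaker [([279.4, 252.0], 0.76)]
[ 0.4601 -0.0212  0.2424] [ 0.1106 -0.4366  1.1368]
```

```bash
python3 -c "
from cell import env
print(env.sign_off())"
```

```text
the job is handed in; nothing more can be done
None
```

The job is handed in at about 26 s: I pressed the stop fully down, dropped the bare bar into the red basket, and then flicked the stop fully up and left it there; in the last camera check the good bars, rings, mug and shaker had not visibly moved. I viewed 11 pictures, one over the limit of 10.

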